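Index the tube rotator's drive wheel

ROBOT

A 6-joint arm with a two-finger parallel gripper is mounted at the origin on the work surface. World frame = base frame: x ahead of the robot, y to its left, z up, the work surface at z = 0. Lengths are in m, angles in rad, forces in N, time in s.
With the tool pointing down it reaches from about 0.3 to 0.775 m from the base axis. Payload 14.6 kg.
Tool frame: the origin (TCP) lies midway between the tips of the shut fingers; the grasp point (between the pads) lies 19 mm behind it; z points along the fingers, y is the line along which they close (so a half turn about z gives the same grasp; the last joint's range is limited). The gripper opens to 94 mm and grips with 3 to 60 N. Pads are 16 mm wide; open, the fingers measure 119 mm over their backs; the gripper's body (75 mm by 177 mm) begins 78 mm behind the grasp point.
Start: joints at [-1.318, 0.3, 1.521, -0, 1.321, -0.067], TCP at [0.173, -0.522, 0.205] pointing down, gripper open.
Joint ranges: [-3.03, 3.03], [-0.79, 2.21], [0.23, 2.52], [-1.04, 4.18], [0, 3.07], [-2.55, 2.55]. Speed limits (rad/s): [2.22, 2.22, 2.57, 3.14, 3.14, 3.14].

INTERFACE

Orientations are given as [roll, pitch, yaw] about the fixed x, y, z axes, in that order (R = Rz(yaw) Ry(pitch) Rx(roll)).
In Python, from station import ctrl gives the robot as it stands. The module is installed in compiled form; this text tells all that it offers.
- The arm moves only by the shell command python3 -m jog 'ROWS' [OPENING] [FORCE]. ROWS is JSON, a list of rows, each a list of 6 numbers: the shift along the tool's x, y, z in cm, then the turn, a rotation vector about the tool's x, y, z in rad. In form: [[tx, ty, tz, ax, ay, az], ...]. A call has 1 to 8 rows; each row is the pose to reach, as a shift and turn from the pose commanded when the call began, along the tool's axes at that moment; what a row does not reach only later rows make up. A row lasts 1/10 s, in which the tool goes at most 50 mm and 8.59 degrees, less where a joint would pass 70% of its speed; a pose out of reach is approached as far as the arm can. A call with a gripper value outside its range is refused whole. OPENING is the opening in per cent of the stroke, from 0 (shut) to 100 (fully open), set as the call begins (- or left out, the last holds). The fingers move at their own pace and stop on an object; FORCE is the grip in N (left out, the last holds). Time passes only in rows, so rows that repeat a pose let the fingers close. It gives the time, the measured TCP pose, the force, the opening and the grip force at its end, in the units of the state.
- ctrl.get_obs(): the state, without advancing time (a new reading comes with each control period).
- ctrl.camera(name): name is "scene" or "top" or "wrist"; returns a dict with "img" (480x640x3 uint8, blue, green, red), "intrinsics" (3x3 intrinsics, pixels), "k1" (the pictures are not rectified: a ray, as slopes to the right and down, at radius r is drawn at 1 + k1 r^2 times it, then the intrinsics apply), "R" (3x3) and "t" (3): a world point X has camera coordinates R X + t. Camera axes: x right, y down, z forward; pixel columns grow to the right and rows downward; lengths in m; the calibration is good to about 2 mm. A picture is of the moment at which its call begins. There is no depth.
- ctrl.hand_in(): hands the job in; it is judged then, once.
The state is a dict: "time_s": time; "qpos": joint angles; "joint_vel": joint speeds; "tau": joint torques, N m; "ee_pos": TCP position; "eef_rot": TCP orientation; "force": force on the tool from outside, world axes, zero at the start; "moment": the same for the moment, N m; "grip_width": finger opening in m; "grip_force": force on a finger pad.
Only numpy, scipy, OpenCV 4.12 (cv2) and the standard library are available. Lean on these libraries where they do the work, as an engineer would, in place of code of your own. Each camera call takes 0.05 s, during which the arm holds its last target. There are 200 camera calls.

TASK

The tube rotator has to be ready for its tube plate: take the loose dust cover off its leaning wheel and lay it, knob up and without dropping it, on the middle of the square bench mat. Then turn the free-spinning wheel (a fingertip rubbed round its bare face carries it along) until its dark index mark, at first hidden under the guard, stands at the very top in line with the fixed pointer, and leave it at rest there. Leave the tube rack, the bottle and the beaker where they are.

Things in the scene. Friction and masses are not known exactly. Their poses are not given: they have to be found in the camera images.
- rotator: Bench tube rotator, fixed. Origin: at bench level straight below the wheel's centre; -x is the side the wheel faces (the robot's left, or left and outward), z up. Grey foot 200 x 210 x 22 mm, its centre 20 mm along x. Its wheel leans back: the face looks up and towards -x, its normal 30 degrees from vertical, so come square to the face, the tool tilted 30 degrees.
- bar (a point): Point on the underside of the rotator's level lamp bar, 327 mm above the bench, straight above the wheel's centre. The bar is 22 x 14 mm and runs along the rotator's y from 25 mm on the -y side of this point to 190 mm on the +y side, on an upright 14 mm post 175 mm from it; it bars a tool pointing straight down at the wheel's middle.
- guard (a point): Lowest point of the guard, on its top side, 82 mm from the wheel's centre. The white guard, 3 mm thick and 3 to 6 mm above the wheel's face, covers the wheel's outer band (from 64 mm out to the rim) over the lower 170 degrees; nothing covers the inner 64 mm once the dust cover is off.
- wheel: Plain aluminium wheel, a smooth flat disc 184 mm in diameter, 12 mm thick. Origin: centre of its outer face, 120 mm above the bench; z is the axis, out of the face; x points at the index mark and turns with the wheel. Turns endlessly either way, balanced, drag about 0.008 N m. A shut gripper pressed on the face with 4 to 15 N and moved in an arc 40 mm from the centre carries it along.
- mark (a point): Centre of the index mark, a flat dark radial bar 22 x 14 mm on the wheel's face, 78 mm from the centre (it cannot be felt). It starts hidden under the guard, 115 to 180 degrees from the top, either side.
- top (a point): Fixed point of the rotator where the mark's centre must come: on the wheel's face, 78 mm from the centre, straight up the slope. A dark pointer fin 5 mm thick on the housing stands just beyond the rim here.
- cover: Loose dust cover: grey disc 112 mm in diameter, 8 mm thick, 0.12 kg, with an upright black round knob in the middle. Origin: centre of its underside; z out through the knob. It starts lying on the wheel's face about the centre, leaning with it, its lower edge 1 to 2 mm from the guard.
- cover_knob (a point): Middle of the cover's knob, 27 mm above the cover's underside. The knob is a cylinder 26 mm in diameter from 8 to 46 mm above the underside.
- mat: Square bench mat, 190 x 190 mm, 3 mm thick, fixed flat on the bench to the left or right of the rotator. Origin: centre of its underside, on the bench.
- rack: Bystander: white block rack of small tubes, 130 x 90 x 45 mm (tube caps up to 55 mm), loose. Origin: centre of its underside.
- bottle: Bystander: closed bottle 70 mm in diameter, 160 mm tall, loose. Origin: centre of its underside.
- beaker: Bystander: open beaker 68 mm in diameter, 85 mm tall, loose. Origin: centre of its underside.
Things that resemble listed ones, but are neither listed nor needed, are in the scene too. Leave any yellow look-alike of the cover alone.

How it is judged:
On the way, in this order (a step that is already met when the one before it is completed fails the run):
1. the cover lies flat, knob up, on the middle of the mat, let go (horizontal distance between cover and mat below 0.045 m and height (world z) of cover below 0.008 m and angle between cover's own z axis and vertical below 0.1 rad and contact force between the fingers and cover below 0.1 N), for 0.2 s.
2. the wheel's mark is at the top (distance between mark and top below 0.008 m), for 0.2 s.
At the end, for the whole second after the job is handed in: The centre of the wheel's index mark is within 8 mm (about 6 degrees) of the top point and the wheel is at rest; the cover lies flat, knob up and at rest on the mat, its centre within 45 mm of the mat's centre (distance between mark and top below 0.008 m and angular speed of wheel below 0.03 rad/s and horizontal distance between cover and mat below 0.045 m and height (world z) of cover below 0.008 m and angle between cover's own z axis and vertical below 0.1 rad and linear speed of cover below 0.02 m/s); the robot touches nothing.
It fails at once if the cover is dropped or thrown (falls freely more than about 2 cm) (linear speed of cover above 0.65 m/s and contact force between the fingers and cover below 0.05 N).
It fails at once if the tube rack is moved more than 3 cm (distance of rack from where it was at the start of the episode above 0.03 m).
It fails at once if the bottle is moved more than 3 cm (distance of bottle from where it was at the start of the episode above 0.03 m).
It fails at once if the beaker is moved more than 3 cm (distance of beaker from where it was at the start of the episode above 0.03 m).
It also fails if it takes over 72 s, if anything falls off the work surface, if the arm or the gripper's body presses on something with over 40 N, if the wrist force passes 120 N, or if a joint passes its speed limit or range.

## Working session

There is one attempt and no reset: what is moved stays moved. The work goes in short steps, Python scripts to look and compute and a shell command to move; the robot and the scene stay as the last step left them, time stands still between calls to the robot, and variables do not carry over. Pictures are saved under pics/ and viewed, at most 10 in all, crops included, and the job is handed in when it is done.

```bash
mkdir -p pics; python3 - <<'E'
from station import ctrl
import cv2,numpy as np
for n in("scene","top"):
    c=ctrl.camera(n);cv2.imwrite(f"pics/{n}0.png",c["img"])
    np.savez(f"{n}0.npz",**c)
    print(n,-c["R"].T@c["t"],c["intrinsics"][0,0],c["k1"])
print(ctrl.get_obs())
E
```

```text
scene [ 1.08994185 -0.64736723  0.72241791] 465.4606940810405 -0.12521812965550674
top [3.41319936e-01 8.59308447e-04 1.78788903e+00] 603.591361232137 0.01974878083875258
{'time_s': 0.1, 'qpos': array([-1.31757762e+00,  3.00426609e-01,  1.52150897e+00,  8.36074436e-06,
        1.32067651e+00, -6.65923444e-02]), 'joint_vel': array([-0.0015289 , -0.00185689, -0.00151142,  0.00104915, -0.00055841,
        0.00088847]), 'tau': array([ 1.45863974e-03, -5.32645297e+01, -3.53284049e+01,  7.09672272e-02,
        2.34700588e-02, -7.07731533e-05]), 'ee_pos': array([ 0.1728596 , -0.52189214,  0.20494123]), 'eef_rot': array([-3.14057601e+00, -7.59173474e-05,  3.19808936e-01]), 'force': array([ 0.91486753, -0.54203904,  0.2987167 ]), 'moment': array([-0.01214532, -0.0130357 , -0.00485938]), 'grip_force': 0.0, 'grip_width': 0.0940633181659702}
```

View pics/scene0.png

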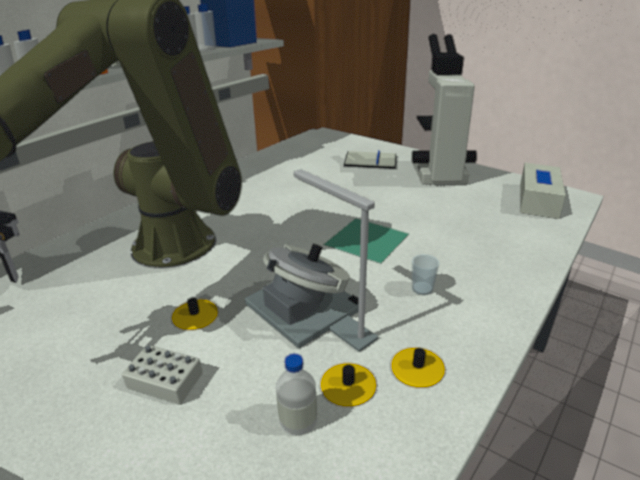

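View pics/top0.png

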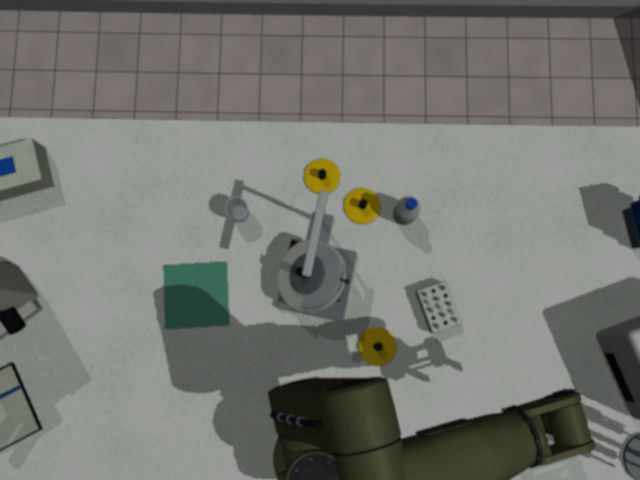

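The scene shows the rotator in the middle with its bar above it. In the top view the green mat is at about (196,295), rack (438,307), bottle (406,210), beaker (237,210), and the yellow look-alikes are at (322,176), (361,205) and (378,347). Now I'll zoom in and measure.

```bash
cat > h.py <<'E'
import numpy as np,cv2
def ray(c,uv):
    K=c["intrinsics"];k=float(c["k1"])
    d=np.array([(uv[0]-K[0,2])/K[0,0],(uv[1]-K[1,2])/K[1,1]]);s=d.copy()
    for _ in range(20): s=d/(1+k*(s@s))
    R=c["R"];return -R.T@c["t"],R.T@np.array([s[0],s[1],1])
def onz(c,uv,z):
    o,d=ray(c,uv);return o+d*(z-o[2])/d[2]
def proj(c,X):
    p=c["R"]@np.asarray(X)+c["t"];s=p[:2]/p[2];s=s*(1+float(c["k1"])*(s@s));K=c["intrinsics"]
    return np.array([K[0,0]*s[0]+K[0,2],K[1,1]*s[1]+K[1,2]])
E
python3 - <<'E'
from h import *
c=dict(np.load("top0.npz"));im=c["img"]
hsv=cv2.cvtColor(im,cv2.COLOR_BGR2HSV)
m=cv2.inRange(hsv,(60,80,30),(95,255,255))
cs=max(cv2.findContours(m,0,2)[0],key=cv2.contourArea)
r=cv2.minAreaRect(cs);print(r,onz(c,r[0],.003),[onz(c,p,.003)[:2].round(3) for p in cv2.boxPoints(r)])
for n,p,z in(("rack",(438,307),.045),("bottle",(409,207),.16),("beaker",(237,210),.05),("barend",(307,273),.341),("barfar",(324,193),.341)):print(n,onz(c,p,z).round(3))
cr=im[180:330,250:370];cv2.imwrite("pics/crop1.png",cv2.resize(cr,None,fx=4,fy=4,interpolation=2))
s=dict(np.load("scene0.npz"))["img"][160:360,235:435];cv2.imwrite("pics/crop2.png",cv2.resize(s,None,fx=3,fy=3,interpolation=2))
E
```

```text
((195.32070922851562, 294.9517517089844), (62.4215087890625, 63.595951080322266), 86.633544921875) [0.45197739 0.36420716 0.003     ] [array([0.537, 0.468]), array([0.552, 0.28 ]), array([0.368, 0.262]), array([0.354, 0.447])]
rack [ 0.427 -0.343  0.045]
bottle [ 0.694 -0.244  0.16 ]
beaker [0.7   0.244 0.05 ]
barend [0.488 0.029 0.341]
barfar [ 0.686 -0.009  0.341]
```

View pics/crop1.png

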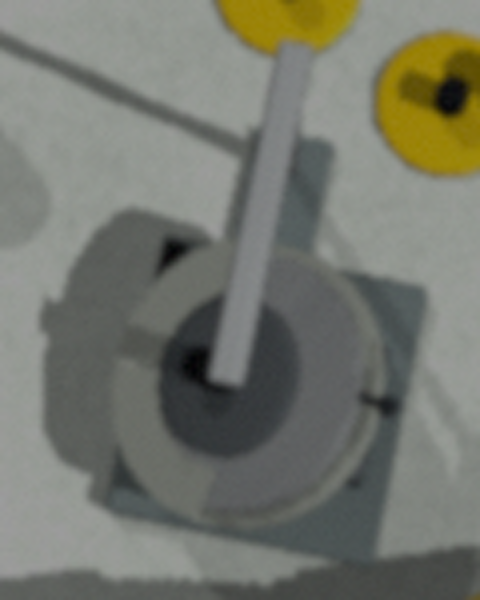

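View pics/crop2.png

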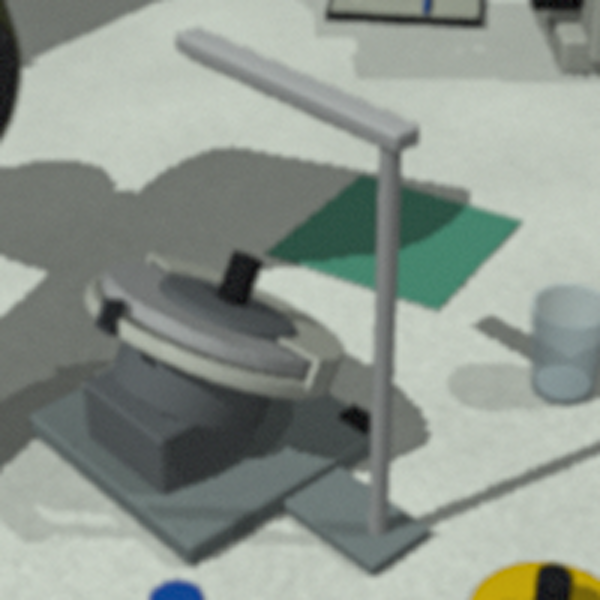

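Crop 1 shows the bar from crop (225,385) to (296,42) and the pointer fin at crop (380,402). The grey cover's ellipse is around crop (230,378), with the knob partly under the bar end at crop (198,368). Crop 2 confirms this. Next I'll work out the rotator frame.

```bash
python3 - <<'E'
from h import *
c=dict(np.load("top0.npz"));s=dict(np.load("scene0.npz"))
f=lambda u,v:(250+u/4,180+v/4)
a=onz(c,f(225,385),.341);b=onz(c,f(296,42),.341)
d=(b-a)[:2];print(a,b,np.linalg.norm(d));d/=np.linalg.norm(d)
print("yaw y-axis",np.arctan2(d[1],d[0])*57.3)
bar=a[:2]+.025*d
P=[onz(c,f(*p),.022)[:2] for p in((428,290),(372,562),(92,498))]
print("foot",P); e=P[1]-P[0];print(np.linalg.norm(e),np.arctan2(-e[1],-e[0])*57.3);e2=P[2]-P[1];print(np.linalg.norm(e2),np.arctan2(e2[1],e2[0])*57.3-90)
th=np.arctan2(d[1],d[0])
for nm,th in(("bar",th),("foot",np.arctan2(-e[1],-e[0]))):
    y=np.array([np.cos(th),np.sin(th)]);x=np.array([y[1],-y[0]])
    ft=(P[0]+P[2])/2-.02*x;print(nm,"bar centre",bar,"foot centre",ft)
    o=np.r_[(bar+ft)/2,.12];X=np.r_[x,0];n=-X*.5+np.array([0,0,.866]);up=X*.866+np.array([0,0,.5])
    print("knob top",o+n*.046)
    for q,C in(("top",c),("scene",s)):
        print(q,"knobtop",proj(C,o+n*.046),"knobbase",proj(C,o+n*.008),"top",proj(C,o+up*.1),"barend",proj(C,np.r_[(bar+ft)/2-.025*y,.327]))
E
```

```text
[0.4805872  0.03058936 0.341     ] [ 0.69264993 -0.00878525  0.341     ] 0.21568717828046147
yaw y-axis -10.519345715810356
foot [array([ 0.58421677, -0.11116619]), array([ 0.38449664, -0.07202101]), array([0.42700869, 0.13240873])]
0.20352020862349715 -11.090221320323554
0.2088032370662459 -11.741709585283346
bar bar centre [0.5051671 0.0260255] foot centre [0.50926381 0.03028519]
knob top [0.5114142  0.05076885 0.159836  ]
top knobtop [300.27732556 271.21712082] knobbase [307.34852104 273.83126405] top [340.11439852 278.94294142] barend [305.49738587 275.94893696]
scene knobtop [315.20718025 244.75607084] knobbase [309.33966227 259.85885799] top [276.47209783 259.16140907] barend [297.26050105 177.08947522]
foot bar centre [0.5051671 0.0260255] foot centre [0.50945954 0.03024784]
knob top [0.51173715 0.05070722 0.159836  ]
top knobtop [300.30262953 271.09886282] knobbase [307.35896409 273.78201705] top [340.05790922 279.22044898] barend [305.40555982 275.88796246]
scene knobtop [315.30032852 244.81156006] knobbase [309.37845011 259.88351825] top [276.2611677  259.01690993] barend [297.38180125 177.07055828]
```

Rotator origin ≈ (0.507, 0.028), with its y axis at about −11° and its x axis towards world −y. I'll write a helper that works out jog shifts, then lift.

```bash
cat >> h.py <<'E'
from scipy.spatial.transform import Rotation as Rot
TH=np.radians(-11.);Y=np.array([np.cos(TH),np.sin(TH),0]);X=np.array([Y[1],-Y[0],0])
O=np.array([.507,.028,.12]);N=-.5*X+np.array([0,0,.8660254]);UP=.8660254*X+np.array([0,0,.5])
RF=np.c_[-UP,Y,-N]              # square to the face, fingers close along rotator y
def rd(yaw): return Rot.from_euler('xyz',[np.pi,0,yaw]).as_matrix()   # tool down
def plan(*tg):
    from station import ctrl
    s=ctrl.get_obs();R0=Rot.from_euler('xyz',s["eef_rot"]).as_matrix();p=s["ee_pos"]
    print("t",round(s["time_s"],2),"pos",p.round(4),"q",s["qpos"].round(2))
    for P,R in tg:
        R=R0 if R is None else R
        print("row",(R0.T@(np.asarray(P)-p)*100).round(2),Rot.from_matrix(R0.T@R).as_rotvec().round(3))
E
python3 -m jog '[[0,0,-12,0,0,0],[0,0,-25,0,0,0],[0,0,-25,0,0,0],[0,0,-25,0,0,0],[0,0,-25,0,0,0],[0,0,-25,0,0,0],[0,0,-25,0,0,0]]' 60
python3 -c "
from h import *
plan(([.40,-.1,.45],rd(.9)),([.48,.25,.42],rd(1.39)))"
```

```text
time_s: 0.8
ee_pos: [0.1729, -0.5223, 0.4556]
eef_rot: [3.141, 0.0, 0.32]
force: [0.7, 0.3, -0.5]
grip_width: 0.056
grip_force: 0.0
t 0.8 pos [ 0.1729 -0.5223  0.4556] q [-1.32  0.26  1.   -0.    1.87 -0.07]
row [ 34.83 -32.95   0.53] [ 0.001  0.    -0.58 ]
row [ 53.43 -63.66   3.51] [ 1.00e-03  0.00e+00 -1.07e+00]
```

```bash
python3 -m jog '[[35,-33,0,0,0,-0.58],[35,-33,0,0,0,-0.58],[35,-33,0,0,0,-0.58],[35,-33,0,0,0,-0.58],[35,-33,0,0,0,-0.58],[35,-33,0,0,0,-0.58],[35,-33,0,0,0,-0.58],[35,-33,0,0,0,-0.58]]'
python3 -c "
from h import *
plan(([.48,.25,.42],rd(1.39)))"
```

```text
time_s: 1.6
ee_pos: [0.3631, -0.1681, 0.4539]
eef_rot: [-3.139, 0.0, 0.899]
force: [1.7, -1.7, 0.1]
grip_width: 0.0566
grip_force: 0.0
t 1.6 pos [ 0.3631 -0.1681  0.4539] q [-0.53 -0.1   1.4   0.    1.85  0.15]
row [ 40.01 -16.85   3.42] [-0.003 -0.    -0.491]
```

```bash
python3 -m jog '[[40,-17,1,0,0,-0.49],[40,-17,1,0,0,-0.49],[40,-17,1,0,0,-0.49],[40,-17,1,0,0,-0.49],[40,-17,1,0,0,-0.49],[40,-17,1,0,0,-0.49],[40,-17,1,0,0,-0.49],[40,-17,1,0,0,-0.49]]'
python3 -c "
from h import *
plan((O+.19*N,RF))"
```

```text
time_s: 2.4
ee_pos: [0.4691, 0.2176, 0.4444]
eef_rot: [-3.139, 0.001, 1.39]
force: [0.7, -1.3, 0.4]
grip_width: 0.0562
grip_force: 0.0
t 2.4 pos [0.4691 0.2176 0.4444] q [ 0.36  0.17  1.13 -0.    1.83  0.54]
row [-8.44  7.28 15.98] [ 0.001 -0.522  0.012]
```

```bash
python3 -m jog '[[0,3,4,0,-0.2,0],[-4,5,8,0,-0.45,0],[-8.4,7.3,14,0,-0.522,0.012],[-8.4,7.3,16,0,-0.522,0.012],[-8.4,7.3,16,0,-0.522,0.012],[-8.4,7.3,16,0,-0.522,0.012],[-8.4,7.3,16,0,-0.522,0.012],[-8.4,7.3,16,0,-0.522,0.012]]'
python3 - <<'E'
from h import *
from station import ctrl
plan((O+.11*N,RF))
c=ctrl.camera("wrist");np.savez("w1.npz",**c);cv2.imwrite("pics/w1.png",c["img"])
print(proj(c,O+.046*N),proj(c,O+.008*N),proj(c,O+.1*UP))
E
```

```text
time_s: 3.2
ee_pos: [0.5262, 0.1202, 0.2888]
eef_rot: [3.134, 0.519, 1.375]
force: [0.3, -0.1, 0.2]
grip_width: 0.0561
grip_force: 0.0
t 3.2 pos [0.5262 0.1202 0.2888] q [ 0.37  0.4   1.28 -0.44  1.74  0.55]
row [ 0.24 -0.17  8.32] [ 0.006 -0.005 -0.004]
[315.68536609 221.48232213] [315.79775616 212.69793002] [316.28169912 304.84396434]
```

View pics/w1.png

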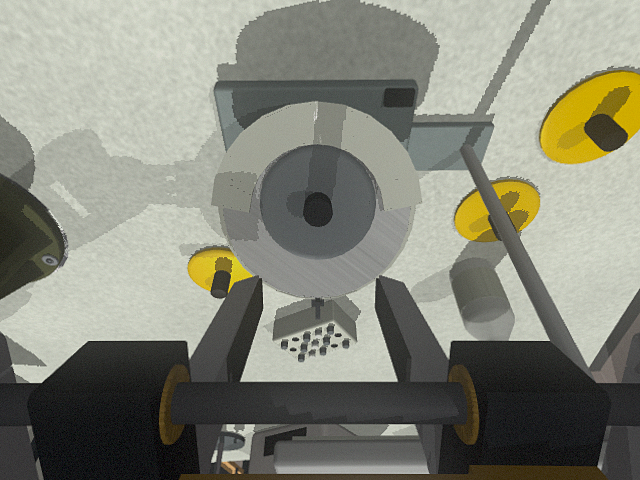

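The wrist view shows the knob top at (317,211), the cover disc centre at (318,202), the pointer at (318,302) and the wheel rim spanning x 216–416. The cover sits slightly down-slope, as described. I'll correct with rays.

```bash
python3 - <<'E'
from h import *
c=dict(np.load("w1.npz"))
def onf(uv,h):
    o,d=ray(c,uv);p=o+d*(((O+h*N-o)@N)/(d@N))-O;return (p@-UP,p@Y)
print("knob (downslope,y)",onf((317.5,211),.046),"disc L R T B",[np.round(onf(p,.008),4) for p in((260,202),(376,202),(318,145),(318,259))])
print("wheel L R B",[np.round(onf(p,0),4) for p in((221,228),(414,228),(318,298))], "guard top",np.round(onf((318,102),.006),4),"guard inner",np.round(onf((318,144),.006),4))
E
```

```text
knob (downslope,y) (np.float64(0.009220240740636421), np.float64(0.001604981545766634)) disc L R T B [array([ 0.0106, -0.0531]), array([0.0102, 0.0574]), array([0.0631, 0.0023]), array([-0.0468,  0.002 ])]
wheel L R B [array([-0.0167, -0.0939]), array([-0.0175,  0.0973]), array([-0.0922,  0.0018])] guard top [0.1004 0.0025] guard inner [0.064  0.0023]
```

```bash
sed -i 's/^O=.*/O=np.array([.509,.0276,.12])/' h.py
sed -i 's/^O=\(.*\)/O=\1;/' h.py; python3 -c "
from h import *
C=O-.0085*UP
plan((C+.1*N,RF),(C+.04*N,RF),(C+.013*N,RF))"
```

```text
Traceback (most recent call last):
  File "h.py", line 15, in <module>
    RF=np.c_[-UP,Y,-N]              # square to the face, fingers close along rotator y
              ^^
NameError: name 'UP' is not defined
```

```bash
sed -i 's/^O=.*/O=np.array([.509,.0276,.12]);N=-.5*X+np.array([0,0,.8660254]);UP=.8660254*X+np.array([0,0,.5])/' h.py
python3 -c "
from h import *
C=O-.0085*UP
plan((C+.1*N,RF),(C+.04*N,RF),(C+.013*N,RF))"
```

```text
t 3.25 pos [0.5261 0.1201 0.2884] q [ 0.37  0.4   1.28 -0.44  1.74  0.55]
row [1.08 0.03 9.29] [ 0.005 -0.004 -0.003]
row [ 1.06  0.   15.29] [ 0.005 -0.004 -0.003]
row [ 1.040e+00 -1.000e-02  1.799e+01] [ 0.005 -0.004 -0.003]
```

```bash
python3 -m jog '[[0.5,0,4,0.005,-0.004,-0.003],[1.1,0,8,0.005,-0.004,-0.003],[1.1,0,11.5,0.005,-0.004,-0.003],[1.1,0,14,0.005,-0.004,-0.003],[1.1,0,16,0.005,-0.004,-0.003],[1.1,0,17.5,0.005,-0.004,-0.003],[1.1,0,18,0.005,-0.004,-0.003],[1.1,0,18,0.005,-0.004,-0.003]]'
python3 - <<'E'
from h import *
from station import ctrl
plan((O-.0085*UP+.013*N,RF))
c=ctrl.camera("wrist");cv2.imwrite("pics/w2.png",c["img"])
E
```

```text
time_s: 4.05
ee_pos: [0.5113, 0.0409, 0.1253]
eef_rot: [-3.139, 0.525, 1.379]
force: [0.6, 0.7, -0.7]
grip_width: 0.0563
grip_force: 0.0
t 4.05 pos [0.5113 0.0409 0.1253] q [ 0.25  0.45  1.6  -0.48  1.36  0.61]
row [-0.05  0.03 -0.17] [-0.002  0.002  0.   ]
```

View pics/w2.png

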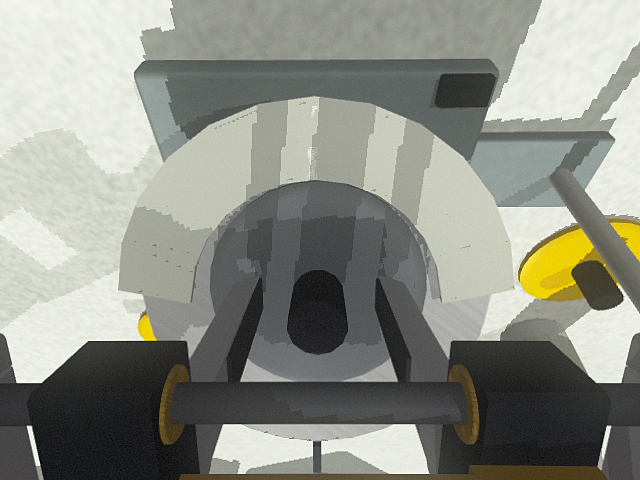

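The knob at x 288–348 is centred between the fingers (262–378), so I'll close on it and lift along the normal.

```bash
python3 -m jog '[[0,0,-0.1,0,0,0],[0,0,-0.1,0,0,0],[0,0,-0.1,0,0,0],[0,0,-0.1,0,0,0],[0,0,-0.1,0,0,0],[0,0,-0.1,0,0,0]]' 0 30
python3 -m jog '[[0,0,-0.5,0,0,0],[0,0,-1.5,0,0,0],[0,0,-3,0,0,0],[0,0,-5,0,0,0],[0,0,-7.5,0,0,0],[0,0,-10,0,0,0],[0,0,-12,0,0,0],[0,0,-12,0,0,0]]'
python3 - <<'E'
from h import *
M=np.array([.452,.364,0])
plan((M+[0,0,.14],rd(1.39)),(M+[0,0,.14],rd(1.1)))
E
```

```text
time_s: 4.7
ee_pos: [0.5112, 0.0414, 0.1258]
eef_rot: [-3.139, 0.526, 1.38]
force: [-0.9, 1.8, 1.9]
grip_width: 0.0255
grip_force: 30.0
time_s: 5.5
ee_pos: [0.5238, 0.1017, 0.2318]
eef_rot: [3.141, 0.524, 1.379]
force: [-0.7, -0.2, -1.5]
grip_width: 0.0256
grip_force: 30.0
t 5.5 pos [0.5238 0.1017 0.2318] q [ 0.34  0.41  1.39 -0.45  1.62  0.58]
row [ 25.71 -12.04  -4.26] [-0.002  0.524 -0.01 ]
row [ 25.71 -12.04  -4.26] [0.074 0.52  0.273]
```

```bash
python3 -m jog '[[2,-1,-1.5,0,0.03,0],[6,-3,-3,0,0.1,0],[10,-5,-4,0,0.2,0],[14,-7,-4.3,0,0.3,0],[18,-9,-4.3,0,0.4,0],[22,-10.5,-4.3,0,0.48,0],[25,-12,-4.3,0,0.524,-0.01],[25.7,-12,-4.3,0,0.524,-0.01]]'
python3 - <<'E'
from h import *
from station import ctrl
M=np.array([.452,.364,0])
c=ctrl.camera("scene");np.savez("s3.npz",**c)
cv2.imwrite("pics/s3.png",cv2.resize(c["img"][130:330,250:450],None,fx=3,fy=3))
s=ctrl.get_obs();print(s["grip_width"],s["grip_force"],s["eef_rot"])
plan((M+[0,0,.03],rd(1.39)),(M+[0,0,.016],rd(1.39)))
E
```

```text
time_s: 6.3
ee_pos: [0.4497, 0.3633, 0.1356]
eef_rot: [-3.134, 0.003, 1.389]
force: [0.5, -0.7, -0.8]
grip_width: 0.0254
grip_force: 30.0
0.02604634011608085 29.994448721408844 [-3.13453767  0.00446504  1.38903073]
t 6.35 pos [0.4507 0.3631 0.1361] q [0.61 0.43 1.51 0.   1.21 0.79]
row [ 0.16  0.18 10.61] [-0.007  0.004 -0.001]
row [ 0.17  0.19 12.01] [-0.007  0.004 -0.001]
```

View pics/s3.png

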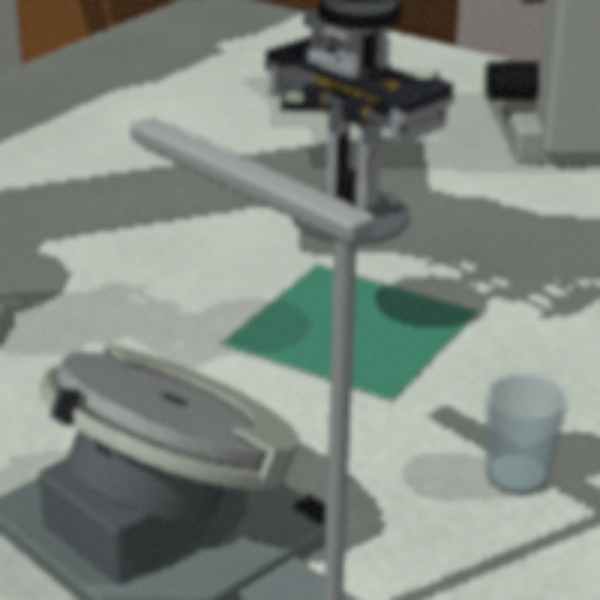

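The scene shows the cover level in the grip above the mat, the beaker untouched and the wheel bare. Lowering now.

```bash
python3 -m jog '[[0.1,0.1,3,0,0,0],[0.2,0.2,6,-0.007,0.004,0],[0.2,0.2,8.5,-0.007,0.004,0],[0.2,0.2,10,-0.007,0.004,0],[0.2,0.2,11,-0.007,0.004,0],[0.2,0.2,11.3,-0.007,0.004,0],[0.2,0.2,11.4,-0.007,0.004,0],[0.2,0.2,11.4,-0.007,0.004,0]]'
python3 -m jog '[[0,0,0.15,0,0,0],[0,0,0.15,0,0,0],[0,0,0.15,0,0,0]]'
python3 -m jog '[[0,0,0.15,0,0,0],[0,0,0.15,0,0,0],[0,0,0.15,0,0,0]]'
```

```text
time_s: 7.15
ee_pos: [0.4537, 0.3644, 0.0247]
eef_rot: [3.139, -0.003, 1.388]
force: [-0.7, 1.0, -1.2]
grip_width: 0.0257
grip_force: 30.0
time_s: 7.45
ee_pos: [0.4533, 0.3643, 0.0226]
eef_rot: [3.14, -0.002, 1.388]
force: [-0.2, 0.0, -0.5]
grip_width: 0.0254
grip_force: 30.0
time_s: 7.75
ee_pos: [0.4532, 0.3642, 0.0208]
eef_rot: [3.14, -0.002, 1.388]
force: [-0.3, -0.2, -1.5]
grip_width: 0.0258
grip_force: 30.0
```

```bash
for i in 1 2 3; do python3 -m jog '[[0,0,0.15,0,0,0],[0,0,0.15,0,0,0],[0,0,0.15,0,0,0]]' | grep -E "pos|^force"; done
```

```text
ee_pos: [0.4532, 0.3642, 0.0193]
force: [-0.3, -0.7, -1.7]
ee_pos: [0.4532, 0.3642, 0.0178]
force: [0.4, -0.1, -1.8]
ee_pos: [0.4532, 0.3642, 0.0163]
force: [0.6, -0.4, -1.7]
```

```bash
for i in 1 2; do python3 -m jog '[[0,0,0.1,0,0,0],[0,0,0.1,0,0,0],[0,0,0.1,0,0,0]]' | grep -E "pos|^force"; done
```

```text
ee_pos: [0.4533, 0.3642, 0.0153]
force: [-0.3, -0.1, -0.7]
ee_pos: [0.4535, 0.3644, 0.0147]
force: [-0.6, -0.8, 4.0]
```

Contact, so I release gently and lift.

```bash
python3 -m jog '[[0,0,0,0,0,0],[0,0,0,0,0,0],[0,0,0,0,0,0],[0,0,0,0,0,0],[0,0,0,0,0,0],[0,0,0,0,0,0]]' 60
python3 -m jog '[[0,0,-1,0,0,0],[0,0,-3,0,0,0],[0,0,-7,0,0,0],[0,0,-11,0,0,0],[0,0,-16,0,0,0],[0,0,-20,0,0,0],[0,0,-20,0,0,0]]'
python3 -m jog '[[0,0,0,0,0,0],[0,0,0,0,0,0],[0,0,0,0,0,0],[0,0,0,0,0,0]]' 0
python3 - <<'E'
from h import *
from station import ctrl
c=ctrl.camera("wrist");cv2.imwrite("pics/w4.png",c["img"])
s=ctrl.camera("scene")["img"][130:330,250:450]
a=np.hstack([cv2.resize(s,(400,400)),cv2.resize(c["img"],(400,300))[:,:].repeat(1,0) if 0 else cv2.copyMakeBorder(cv2.resize(c["img"],(400,300)),0,100,0,0,0)])
cv2.imwrite("pics/m4.png",a)
plan((O+.19*N,RF))
E
```

```text
time_s: 9.85
ee_pos: [0.4532, 0.3642, 0.0143]
eef_rot: [3.14, -0.002, 1.388]
force: [-0.3, 0.7, -0.3]
grip_width: 0.0563
grip_force: 0.0
time_s: 10.55
ee_pos: [0.4543, 0.3649, 0.2212]
eef_rot: [3.133, -0.009, 1.388]
force: [-0.3, 1.2, 0.5]
grip_width: 0.0568
grip_force: 0.0
time_s: 10.95
ee_pos: [0.4527, 0.3637, 0.2134]
eef_rot: [3.141, -0.001, 1.388]
force: [0.1, 0.9, 1.0]
grip_width: 0.0277
grip_force: 0.0
t 11.05 pos [0.4528 0.3638 0.2138] q [0.61 0.36 1.42 0.   1.36 0.8 ]
row [-22.53  11.73  -7.09] [ 0.003 -0.525  0.009]
```

View pics/m4.png

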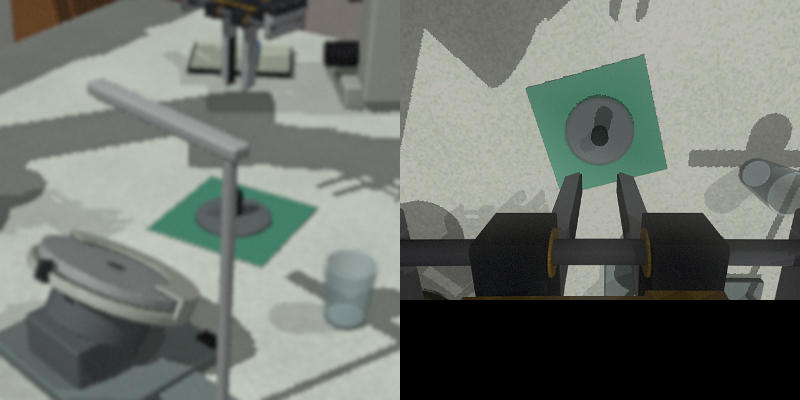

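The cover lies centred on the mat, knob up, and it's let go. Next I go square to the wheel, to the start point of a rubbing arc on the lower half.

```bash
python3 -m jog '[[-3,1.5,-5,0,-0.1,0],[-8,4,-7,0,-0.2,0],[-13,7,-7,0,-0.35,0],[-18,9,-7,0,-0.45,0],[-22.5,11.7,-7,0,-0.52,0.01],[-22.5,11.7,-7,0,-0.525,0.01],[-22.5,11.7,-7,0,-0.525,0.01],[-22.5,11.7,-7,0,-0.525,0.01]]'
python3 - <<'E'
from h import *
S=O-.02*UP-.0346*Y
plan((S+.03*N,RF),(S+.004*N,RF))
E
```

```text
time_s: 11.85
ee_pos: [0.5268, 0.1212, 0.284]
eef_rot: [3.137, 0.523, 1.375]
force: [0.5, 0.8, -0.4]
grip_width: 0.0005
grip_force: 0.0
t 11.85 pos [0.5268 0.1212 0.284 ] q [ 0.37  0.4   1.28 -0.44  1.73  0.56]
row [ 1.92 -3.47 15.96] [ 0.003 -0.001 -0.003]
row [ 1.92 -3.48 18.56] [ 0.003 -0.001 -0.003]
```

```bash
python3 -m jog '[[0.5,-1,4,0.003,0,-0.003],[1.2,-2,8,0.003,0,-0.003],[1.9,-3.5,12,0.003,0,-0.003],[1.9,-3.5,15,0.003,0,-0.003],[1.9,-3.5,17,0.003,0,-0.003],[1.9,-3.5,18,0.003,0,-0.003],[1.9,-3.5,18.2,0.003,0,-0.003],[1.9,-3.5,18.2,0.003,0,-0.003]]'
for i in 1 2; do python3 -m jog '[[0,0,0.2,0,0,0],[0,0,0.2,0,0,0],[0,0,0.2,0,0,0]]'| grep -E "pos|^force"; done
python3 - <<'E'
from h import *
plan((O-.02*UP-.0346*Y,RF))
E
```

```text
time_s: 12.65
ee_pos: [0.4793, 0.0554, 0.1174]
eef_rot: [3.141, 0.522, 1.38]
force: [0.7, 0.7, -0.5]
grip_width: 0.0007
grip_force: 0.0
ee_pos: [0.479, 0.054, 0.1154]
force: [0.5, -0.7, 0.8]
ee_pos: [0.4786, 0.0527, 0.1133]
force: [0.3, -0.2, -0.4]
t 13.25 pos [0.4786 0.0527 0.1133] q [ 0.28  0.41  1.69 -0.48  1.33  0.66]
row [0.03 0.01 0.37] [ 0.    -0.001  0.001]
```

```bash
for i in 1 2 3; do python3 -m jog '[[0,0,0.12,0,0,0],[0,0,0.12,0,0,0],[0,0,0.12,0,0,0]]'| grep -E "pos|^force"; done
```

```text
ee_pos: [0.4785, 0.0522, 0.1122]
force: [0.2, 0.7, -0.7]
ee_pos: [0.4784, 0.0516, 0.1112]
force: [0.2, 0.2, 0.5]
ee_pos: [0.4785, 0.0512, 0.1105]
force: [-0.1, 4.4, 3.9]
```

```bash
python3 -m jog '[[0.43,0.29,0.05,0,0,0],[0.83,0.64,0.05,0,0,0],[1.17,1.03,0.05,0,0,0],[1.46,1.46,0.05,0,0,0],[1.7,1.93,0.05,0,0,0],[1.86,2.43,0.05,0,0,0],[1.97,2.94,0.05,0,0,0],[2,3.46,0.05,0,0,0]]'|grep -E "pos|^force"
python3 - <<'E'
from h import *
plan((O-.04*UP,RF))
E
```

```text
ee_pos: [0.5162, 0.0616, 0.1005]
force: [-0.1, 4.2, 9.5]
t 14.95 pos [0.5162 0.0616 0.1005] q [ 0.28  0.51  1.58 -0.48  1.34  0.65]
row [ 0.02 -0.06  0.05] [ 0.002 -0.001  0.   ]
```

```bash
python3 -m jog '[[-0.03,0.52,0,0,0,0],[-0.14,1.04,0,0,0,0],[-0.3,1.53,0,0,0,0],[-0.54,2,0,0,0,0],[-0.83,2.44,0,0,0,0],[-1.17,2.83,0,0,0,0],[-1.57,3.17,0,0,0,0],[-2,3.46,0,0,0,0]]'|grep -E "pos|^force"
python3 -m jog '[[0,0,0,0,0,0],[0,0,0,0,0,0],[0,0,0,0,0,0]]'|grep -E "pos|^force"
python3 -m jog '[[0,0,-1,0,0,0],[0,0,-3,0,0,0],[-1,-1,-6,0,0,0],[-2,-3,-9,0,0,0],[-2,-3.5,-9,0,0,0],[-2,-3.5,-9,0,0,0]]'|grep -E "pos|^force"
cat > mk.py <<'E'
from h import *
from station import ctrl
def look(name="wrist",rect=True):
    c=ctrl.camera(name);K=360
    # face rectified: 2 px/mm, up the slope = up, rotator -y = right (seen from outside)
    out=np.zeros((K,K,3),np.uint8);mx=np.zeros((K,K),np.float32);my=mx.copy()
    for i in range(K):
        for j in range(K):
            mx[i,j],my[i,j]=proj(c,O+UP*(180-i)/1800-Y*(j-180)/1800)
    return cv2.remap(c["img"],mx,my,1)
if __name__=="__main__":
    import sys
    im=look(); g=im.max(2)
    cv2.imwrite("pics/%s.png"%sys.argv[1],np.hstack([cv2.resize(ctrl.camera("scene")["img"][200:340,230:370],(360,360)),im]))
    i,j=np.mgrid[:360,:360];r=np.hypot(i-180,j-180)/1.8;a=np.degrees(np.arctan2(j-180,180-i))
    for lo in range(-180,180,10):
        s=(r>70)&(r<86)&(a>=lo)&(a<lo+10);print(lo,int(np.median(g[s])),end="; ")
    plan((O+.1*N,RF))
E
python3 mk.py f1
```

```text
ee_pos: [0.5468, 0.0379, 0.1106]
force: [-0.7, 6.0, 9.6]
ee_pos: [0.5469, 0.0378, 0.1107]
force: [2.1, 3.5, 9.3]
ee_pos: [0.5167, 0.0717, 0.1981]
force: [0.5, -0.2, -0.6]
-180 164; -170 164; -160 164; -150 165; -140 165; -130 165; -120 165; -110 165; -100 163; -90 147; -80 146; -70 142; -60 139; -50 137; -40 134; -30 44; -20 67; -10 57; 0 60; 10 68; 20 140; 30 140; 40 143; 50 140; 60 140; 70 118; 80 119; 90 132; 100 133; 110 134; 120 159; 130 160; 140 160; 150 161; 160 162; 170 163; t 16.75 pos [0.5169 0.0711 0.1968] q [ 0.3   0.4   1.49 -0.46  1.52  0.57]
row [ 0.01  0.05 -1.14] [-0.001  0.     0.001]
```

View pics/f1.png

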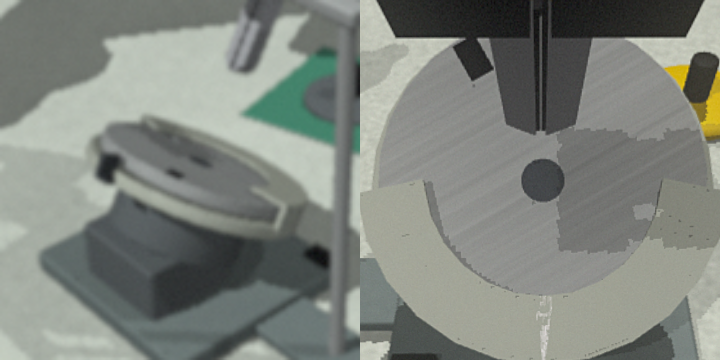

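The rectified face shows the dark mark at local (113,57), about 28.6° left of the top, which is on the +Y side. The first arc carried the wheel clockwise almost 1:1, so I need another 28.6° in the same direction.

```bash
python3 - <<'E'
from h import *
from mk import look
im=look();g=im.max(2)
i,j=np.mgrid[:360,:360];r=np.hypot(i-180,j-180)/1.8;a=np.degrees(np.arctan2(j-180,180-i))
m=(g<80)&(r>62)&(r<91)&(a<-20)&(a>-42);print("mark",a[m].mean(),r[m].mean(),m.sum()/3.24)
S=O-.0388*UP-.0097*Y
plan((S+.003*N,RF))
E
```

```text
mark -27.403284907377355 78.74322268020488 390.43209876543204
t 16.8 pos [0.517  0.071  0.1966] q [ 0.3   0.41  1.49 -0.46  1.52  0.57]
row [ 3.89 -0.91  8.55] [-0.001  0.     0.001]
```

```bash
python3 -m jog '[[1.5,-0.5,2,0,0,0],[3,-0.9,5,0,0,0],[3.9,-0.9,7,0,0,0],[3.9,-0.9,8.2,0,0,0],[3.9,-0.9,8.6,0,0,0],[3.9,-0.9,8.8,0,0,0],[3.9,-0.9,8.85,0,0,0],[3.9,-0.9,8.85,0,0,0]]'|grep -E "pos|^force"
python3 -m jog '[[0,0,0.06,0,0,0],[0,0,0.06,0,0,0],[0,0,0.06,0,0,0]]'|grep -E "pos|^force"
python3 -c "
from h import *
plan((O-.0388*UP-.0097*Y,RF))"
```

```text
ee_pos: [0.5066, 0.0629, 0.1023]
force: [-0.1, 0.2, 0.2]
ee_pos: [0.5062, 0.0626, 0.1012]
force: [-0.4, 0.3, -0.3]
t 17.9 pos [0.5062 0.0626 0.1012] q [ 0.29  0.49  1.61 -0.47  1.33  0.66]
row [ 0.01 -0.03  0.07] [ 0.001 -0.001  0.   ]
```

```bash
python3 -m jog '[[0,0,0.08,0,0,0],[0,0,0.08,0,0,0],[0,0,0.08,0,0,0]]'|grep -E "pos|^force"
python3 -m jog '[[0,0,0.05,0,0,0],[0,0,0.05,0,0,0],[0,0,0.05,0,0,0]]'|grep -E "pos|^force"
```

```text
ee_pos: [0.5066, 0.0625, 0.101]
force: [0.6, 3.2, 6.2]
ee_pos: [0.5068, 0.0625, 0.101]
force: [0.0, 5.8, 9.2]
```

```bash
python3 -m jog '[[0.06,0.29,0,0,0,0],[0.1,0.57,0,0,0,0],[0.12,0.85,0,0,0,0],[0.12,1.13,0,0,0,0],[0.1,1.4,0,0,0,0],[0.06,1.68,0,0,0,0],[0,1.97,0,0,0,0],[0,1.97,0,0,0,0]]'|grep -E "pos|^force"
python3 -m jog '[[0,0,0,0,0,0],[0,0,0,0,0,0],[0,0,-0.2,0,0,0],[0,0,-0.6,0,0,0],[0,0,-1.5,0,0,0],[0,0,-1.5,0,0,0]]'|grep -E "pos|^force"
python3 -m jog '[[1,-1,-3,0,0,0],[2,-1,-6,0,0,0],[4,-1,-10,0,0,0],[6,-1,-12,0,0,0],[8,-1,-14,0,0,0],[8,-1,-14,0,0,0],[8,-1,-14,0,0,0]]'|grep -E "pos|^force"
python3 - <<'E'
from h import *
from station import ctrl
from mk import look
im=look();cv2.imwrite("pics/f2.png",np.hstack([im,cv2.resize(ctrl.camera("top")["img"][180:360,140:370],(460,360))]))
for _ in range(1):
    g=im.max(2);i,j=np.mgrid[:360,:360];r=np.hypot(i-180,j-180)/1.8;a=np.degrees(np.arctan2(j-180,180-i))
    m=(g<80)&(r>64)&(r<91)&(abs(a)<35);p=(g<80)&(r>93)&(r<104)&(abs(a)<20)
    for q in(m,p):print(a[q].mean(),r[q].mean(),q.sum()/3.24)
E
```

```text
ee_pos: [0.5264, 0.0586, 0.1011]
force: [0.3, 5.2, 9.1]
ee_pos: [0.5273, 0.0661, 0.114]
force: [-0.4, 0.0, -0.2]
ee_pos: [0.5433, 0.2043, 0.1939]
force: [-0.1, 0.1, -0.4]
-0.11091836277435267 78.34702291501219 2427.777777777778
0.08032244615452255 97.84747616511993 574.3827160493827
```

View pics/f2.png

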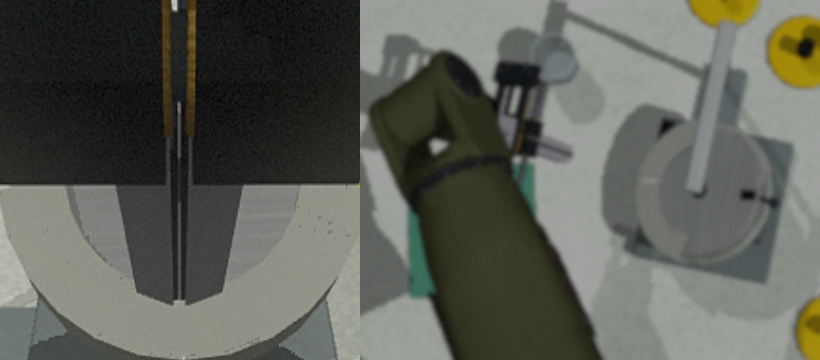

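In the top view the mark at (749,195) sits beside the pointer at (772,202). I'll measure the angle numerically in that view.

```bash
python3 - <<'E'
from h import *
from mk import look
for n in("top","scene"):
    g=look(n).max(2);i,j=np.mgrid[:360,:360];r=np.hypot(i-180,j-180)/1.8;a=np.degrees(np.arctan2(j-180,180-i))
    m=(g<85)&(r>64)&(r<91)&(abs(a)<30);p=(g<85)&(r>93)&(r<100)&(abs(a)<20)
    for q in(m,p):print(n,a[q].mean(),r[q].mean(),q.sum()/3.24)
plan()
E
```

```text
top -1.0557871514119952 78.06734628566544 430.55555555555554
top 0.47913908933089994 98.12957282503416 26.54320987654321
scene 1.8073396994245647 74.78778242993558 262.96296296296293
scene nan nan 0.0
t 20.8 pos [0.5434 0.2033 0.1941] q [ 0.48  0.59  1.22 -0.4   1.67  0.7 ]<stdin>:6: RuntimeWarning: Mean of empty slice.
  ret = ret.dtype.type(ret / rcount)
```

```bash
python3 -c "
from station import ctrl
print(ctrl.hand_in())"
```

```text
the job is handed in; nothing more can be done
None
```

I handed the job in with the cover knob up on the middle of the mat and the wheel's mark within about 2° of the pointer (6° allowed); the hand-in gave no verdict.

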